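# Find the rocking corner of the building plate and wedge it

## Task

The yacht's building plate rocks because the rubber pad under one of its four feet has come off. Press down firmly on its corners, one after another, to find the one that gives way; then push that corner's orange wedge shim flat along the mat, under the foot, until it is tight, and press down on that corner again to bed it and prove it firm. Only touch and push: lift nothing, leave the other three wedges and everything else where they are, do not shove the plate about, and finish with the hand clear.

Things in the scene. Friction and masses are not known exactly. Their poses are not given: they have to be found in the camera images.
- plate: the bright aluminium building plate, 180 (x) x 250 (y) x 12 mm, about 3 kg, loose, on four dark steel feet 36 x 36 x 16 mm centred at x +-68, y +-105 mm (their outer ends at y +-123). A white hull in a cradle stands on it, within 36 mm of its long centre line, 50 mm tall. Origin: its middle, level with the undersides of the feet, 8 mm above the bench; x away from the robot, y to its left
- mat: green cutting mat 370 x 580 x 3 mm, fixed, under the plate and wedges; origin at the centre of its underside, axes as the plate's. Under the middle of each foot is a black rubber pad 28 x 28 x 5 mm, but one pad is missing: the plate still stands level on the other three, yet a push of 5 to 8 N tips that corner down by about 5 mm to a hard stop, and it comes back when let go
- corner_near_left (a point): dark screw head on the plate's top at the near left corner (seen from the robot), over the centre of that foot, 28 mm above the foot's underside and 36 mm above the bench: the place to press. A sound corner gives less than 1 mm, the loose one about 5 mm once pushed with over 5 to 8 N (12 N is plenty)
- wedge_near_left: orange plastic wedge at the near left corner, loose, 25 g, 80 mm long, 30 mm wide, 12.6 mm tall at the thick end, sloping to 3 mm at the thin end. It lies on the mat in line with the foot (within 7 mm and 4 degrees), thin end 6 to 22 mm outside the foot's outer end, on the plate's left. Origin: centre of its underside; x towards the thin end
- wedge_near_left_tip (a point): middle of the 3 mm thick thin end of the near left wedge, 1.5 mm above the mat. Under the loose foot the wedge gets tight when this point is about 17 mm past the foot's outer end (at y = 106 mm on the plate) and then resists a push of 7 N (over 12 N may shove the plate); a pad stops it 4 mm past the foot's outer end
- corner_near_right (a point): dark screw head on the plate's top at the near right corner (seen from the robot), over the centre of that foot, 28 mm above the foot's underside and 36 mm above the bench: the place to press. A sound corner gives less than 1 mm, the loose one about 5 mm once pushed with over 5 to 8 N (12 N is plenty)
- wedge_near_right: orange plastic wedge at the near right corner, loose, 25 g, 80 mm long, 30 mm wide, 12.6 mm tall at the thick end, sloping to 3 mm at the thin end. It lies on the mat in line with the foot (within 7 mm and 4 degrees), thin end 6 to 22 mm outside the foot's outer end, on the plate's right. Origin: centre of its underside; x towards the thin end
- wedge_near_right_tip (a point): middle of the 3 mm thick thin end of the near right wedge, 1.5 mm above the mat. Under the loose foot the wedge gets tight when this point is about 17 mm past the foot's outer end (at y = -106 mm on the plate) and then resists a push of 7 N (over 12 N may shove the plate); a pad stops it 4 mm past the foot's outer end
- corner_far_left (a point): dark screw head on the plate's top at the far left corner (seen from the robot), over the centre of that foot, 28 mm above the foot's underside and 36 mm above the bench: the place to press. A sound corner gives less than 1 mm, the loose one about 5 mm once pushed with over 5 to 8 N (12 N is plenty)
- wedge_far_left: orange plastic wedge at the far left corner, loose, 25 g, 80 mm long, 30 mm wide, 12.6 mm tall at the thick end, sloping to 3 mm at the thin end. It lies on the mat in line with the foot (within 7 mm and 4 degrees), thin end 6 to 22 mm outside the foot's outer end, on the plate's left. Origin: centre of its underside; x towards the thin end
- wedge_far_left_tip (a point): middle of the 3 mm thick thin end of the far left wedge, 1.5 mm above the mat. Under the loose foot the wedge gets tight when this point is about 17 mm past the foot's outer end (at y = 106 mm on the plate) and then resists a push of 7 N (over 12 N may shove the plate); a pad stops it 4 mm past the foot's outer end
- corner_far_right (a point): dark screw head on the plate's top at the far right corner (seen from the robot), over the centre of that foot, 28 mm above the foot's underside and 36 mm above the bench: the place to press. A sound corner gives less than 1 mm, the loose one about 5 mm once pushed with over 5 to 8 N (12 N is plenty)
- wedge_far_right: orange plastic wedge at the far right corner, loose, 25 g, 80 mm long, 30 mm wide, 12.6 mm tall at the thick end, sloping to 3 mm at the thin end. It lies on the mat in line with the foot (within 7 mm and 4 degrees), thin end 6 to 22 mm outside the foot's outer end, on the plate's right. Origin: centre of its underside; x towards the thin end
- wedge_far_right_tip (a point): middle of the 3 mm thick thin end of the far right wedge, 1.5 mm above the mat. Under the loose foot the wedge gets tight when this point is about 17 mm past the foot's outer end (at y = -106 mm on the plate) and then resists a push of 7 N (over 12 N may shove the plate); a pad stops it 4 mm past the foot's outer end
- paint_jar: small round jar with blue paint and a white cap, 34 mm across, 42 mm tall; stands on the mat to the left of the plate, between the two left wedges; origin at the centre of its underside
- tape_roll: roll of yellow tape lying flat, 54 mm across, 19 mm tall; on the mat to the right of the plate, between the two right wedges; origin at the centre of its underside
- screwdriver: yellow screwdriver 170 mm long lying on the robot's side of the mat, 20 mm or more from the plate
- brush: small brush 170 mm long lying on the mat beyond the plate
- glue_bottle: white glue bottle with a red cap, 48 mm across, 120 mm tall, standing on the bench left of the mat; origin at the centre of its underside
- keel_bulb: grey teardrop-shaped lead keel bulb 125 mm long in a small wooden saddle, 45 mm tall, on the bench at the far left; origin at the centre of its underside
- hammer: hammer 240 mm long lying on the bench right of the mat
Not all that is in view belongs to the job. Leave any blue or turquoise look-alike of the wedge_near_left alone.

How it is judged:
By the outcome, as a careful person would: the job done as asked, in the order asked, and still so for the second after the job is handed in, with the robot touching nothing.
It also fails if it takes over 64 s, if anything falls off the work surface, if the arm or the gripper's body presses on something with over 40 N, if the wrist force passes 120 N, or if a joint passes its speed limit or range.

## Robot

A 6-joint arm with a two-finger parallel gripper is mounted at the origin on the work surface. World frame = base frame: x ahead of the robot, y to its left, z up, the work surface at z = 0. Lengths are in mm, angles in rad, forces in N, time in s.
With the tool pointing down it reaches from about 275 to 750 mm from the base axis. Payload 10.2 kg.
Tool frame: the origin (TCP) lies at the very end of the fingers, on their centre line; the grasp point (between the pads) lies 19 mm behind it (ctrl.hold_point_z is the distance from the TCP to the grasp point, in mm); z points along the fingers, y is the direction in which the jaws open and shut (so a half turn about z gives the same grasp; the last joint's range is limited). The gripper opens to 85 mm and grips with 20 to 120 N. Pads are 22 mm wide; open, the fingers measure 114 mm over their backs; the gripper's body (76 mm by 85 mm) begins 54 mm behind the grasp point. The pads swing forward as they close: fully open they stand 13 mm farther back than shut.
Start: joints at [-1.355, 0.313, 1.498, -0, 1.331, -0.223], TCP at [223.037, -475.274, 231.294] pointing down, gripper open.
Joint ranges: [-2.94, 2.94], [-0.97, 2.17], [0.19, 2.56], [-1.23, 4.37], [0.02, 3.11], [-2.88, 2.88]. Speed limits (rad/s): [2.39, 2.39, 3.01, 3.14, 3.14, 3.14].

## Interface

Orientations are given as a unit quaternion [w, x, y, z].
In Python, from rig import readout, cams, workorder, spotter, ctrl gives the robot as it stands.
- The arm moves only by the tool step_arm, never from a script. Its argument "plan" is text: rows parted by semicolons, each of 5 numbers parted by spaces: the shift along the tool's x, y, z in cm, then the turn about the tool's z in degrees, then the opening in per cent of the stroke, from 0 (shut) to 100 (fully open). In form: x y z twist gripper; .... A call has 1 to 10 rows; each row is the pose to reach, as a shift and turn from the pose commanded when the call began, along the tool's axes at that moment; what a row does not reach only later rows make up. A row lasts 1/10 s, in which the tool goes at most 50 mm and 8.59 degrees, less where a joint would pass 70% of its speed; a pose out of reach is approached as far as the arm can. A call with a gripper value outside its range is refused whole. The fingers move at their own pace and stop on an object; "grip_force" is the grip in N (left out, the last holds). Time passes only in rows, so rows that repeat a pose let the fingers close. It gives the time, the measured TCP pose, the force and the opening at its end, in the units of the state.
- readout.sense(): the state, without advancing time (a new reading comes with each control period).
- cams.capture(name): name is "scene" or "top" or "wrist"; returns (picture, depth): 420x560x3 uint8, red, green, blue; 420x560 float32, mm along the optical axis (not along the pixel's ray), 0 where there is no reading.
- cams.camera_info(name): a dict with "vfov" (degrees; the focal length in pixels is half the picture's height over the tangent of half this angle, whatever the lens; pixels are square), "cx", "cy" (the principal point, pixels), "rvec" (rotation vector, rad) and "tvec" (3), from world to camera coordinates, as OpenCV has them. Camera axes: x right, y down, z forward; pixel columns grow to the right and rows downward; lengths in mm; the calibration is good to about 2 mm. A picture is of the moment at which its call begins: read the wrist's pose just before it. camera_info takes no time and is no camera call; for the wrist camera it gives the pose at the moment of the call.
- workorder.finish_job(): hands the job in, once; it reports no verdict.
Trained networks look in the newest picture that a camera, given by its name, has taken for a name from the list of things; names that differ only in an ending like _2 or _b are one class to them, and where a whole thing is asked for, a point or a joint stands for the part that bears it (a point fixed in the world has none). Each returns a list of dicts, best first, with "conf" (0 to 1); they miss things now and then, are a little off and sometimes report something else, mostly with a low value. They report only what shows in the picture. A call takes as long as a camera call. They do not tell look-alikes from the thing itself.
- spotter.regions_of(camera, target): "pixels" (420x560 bool, what is visible of it) and "extent" ([centre column, centre row, width, height] in pixels, round what is visible of it).
The state is a dict: "time_s": time; "joints": joint angles; "dq": joint speeds; "tau": joint torques, N m; "eef_pos": TCP position; "ee_rot": TCP orientation; "force": force on the tool from outside, world axes, zero at the start; "wrist_torque": the same for the moment, N m; "grip_width": opening from 0.0 (shut) to 1.0 (fully open).
Only numpy, scipy, OpenCV 4.12 (cv2) and the standard library are available. Lean on these libraries where they do the work, as an engineer would, in place of code of your own. Each camera call takes 0.05 s, during which the arm holds its last target. There are 200 camera calls.

## Working session

There is one attempt and no reset: what is moved stays moved. The work goes in short steps, Python scripts to look and compute and a tool call to move; the robot and the scene stay as the last step left them, time stands still between calls to the robot, and variables do not carry over. Pictures are saved under pics/ and viewed, about 8 in all and at most 12, crops included, and the job is handed in when it is done.

Besides the shell and the picture viewer there is one more tool, called after "Request:" as name(argument=value, ...) on one line, values as JSON. step_arm: Moves the arm, as the interface text tells. Its arguments: {"type":"object","properties":{"plan":{"type":"string"},"grip_force":{"type":"number"}},"required":["plan"]}

```bash
mkdir -p pics; ls; cat > h.py <<'E'
import numpy as np, cv2
from scipy.spatial.transform import Rotation as R
from rig import readout, cams, workorder, spotter, ctrl
def cap(n,save=None):
    info=cams.camera_info(n); p,d=cams.capture(n)
    if save: cv2.imwrite('pics/'+save,cv2.cvtColor(p,cv2.COLOR_RGB2BGR))
    return p,d,info
def cam(info):
    f=210/np.tan(np.radians(info['vfov'])/2)
    return f,R.from_rotvec(np.ravel(info['rvec'])).as_matrix(),np.ravel(info['tvec'])
def w(info,u,v,d):
    f,M,t=cam(info); u,v,d=map(np.asarray,(u,v,d))
    c=np.stack([(u-info['cx'])/f*d,(v-info['cy'])/f*d,d],-1)
    return (c-t)@M
def onz(info,u,v,z):
    f,M,t=cam(info); o=-t@M; r=np.stack([(np.asarray(u)-info['cx'])/f,(np.asarray(v)-info['cy'])/f,np.ones_like(np.asarray(u,float))],-1)@M
    return o+r*((z-o[2])/r[...,2])[...,None]
def proj(info,P):
    f,M,t=cam(info); c=np.asarray(P)@M.T+t
    return c[...,:2]/c[...,2:]*f+[info['cx'],info['cy']]
E
python3 - <<'E'
from h import *
s=readout.sense(); print({k:np.round(v,3) for k,v in s.items()})
for n in('top','scene'):
    p,d,i=cap(n,n+'0.png'); print(n,i)
E
```

```text
pics
{'time_s': np.float64(0.0), 'joints': array([-1.355,  0.313,  1.498,  0.   ,  1.331, -0.223]), 'dq': array([ 0.001,  0.   , -0.001, -0.002,  0.   , -0.001]), 'tau': array([ 1.0000e-03, -4.1226e+01, -2.5975e+01, -0.0000e+00,  4.0000e-03,
        0.0000e+00]), 'eef_pos': array([ 222.97 , -475.011,  230.73 ]), 'ee_rot': array([-0.001,  0.976,  0.218,  0.   ]), 'force': array([ 0.08 , -0.284, -0.686]), 'wrist_torque': array([ 0.057, -0.038,  0.01 ]), 'grip_width': np.float64(1.002)}
top {'vfov': 50.80337414784066, 'cx': 280.1670571043341, 'cy': 206.06668579099292, 'rvec': array([ 2.18640945, -2.15232314,  0.09393118]), 'tvec': array([ -17.83869004,  495.16460927, 1340.04581532])}
scene {'vfov': 46.02487835371017, 'cx': 286.75898026621996, 'cy': 207.99641896956857, 'rvec': array([ 0.94268157,  2.69931845, -0.78709056]), 'tvec': array([ 385.4285907 , -188.73911994, 1546.43403104])}
```

View pics/top0.png

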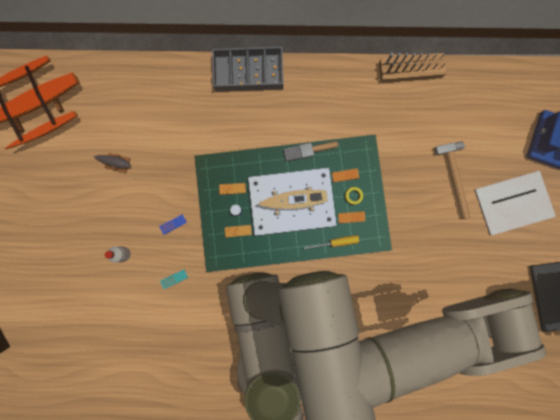

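```bash
python3 - <<'E'
from h import *
p,d,i=cap('top')
for n in ['near_left','near_right','far_left','far_right']:
  for t in ['corner_'+n,'wedge_'+n,'wedge_'+n+'_tip']:
    for r in spotter.regions_of('top',t)[:5]:
        m=r['pixels']; v,u=np.nonzero(m); 
        P=w(i,u,v,d[v,u]); e=r['extent']
        print(t,round(r['conf'],2),np.round(e,1),np.round(np.median(P,0),1),m.sum())
r=spotter.regions_of('top','plate')
for q in r[:2]:
    v,u=np.nonzero(q['pixels']);P=w(i,u,v,d[v,u]);P=P[(P[:,2]>30)&(P[:,2]<42)]
    print(q['conf'],q['extent'],cv2.minAreaRect(P[:,:2].astype(np.float32)),np.median(P,0))
r=spotter.regions_of('top','mat')
for q in r[:1]:
    v,u=np.nonzero(q['pixels']);P=onz(i,u,v,3.)
    print(q['conf'],q['extent'],cv2.minAreaRect(P[:,:2].astype(np.float32)),np.median(P,0), np.median(w(i,u,v,d[v,u])[:,2]))
E
```

```text
corner_near_left 0.62 [292.6 206.8  86.5  67. ] [504.6 -46.6  36.4] 4897
corner_near_left 0.53 [352.4 196.1  21.5  20.1] [ 535.4 -237.6   20.1] 178
corner_near_left 0.21 [291.3 205.2 197.6 136.6] [496.  -23.8   2.6] 14921
wedge_near_left 0.7 [176.  278.3  30.8  18. ] [263.8 314.5   7.4] 290
wedge_near_left 0.61 [237.6 231.2  24.   10.2] [416.9 119.5   9.6] 280
wedge_near_left 0.61 [174.8 225.1  26.3  21.9] [433.3 324.5   6.8] 267
wedge_near_left 0.38 [237.8 211.2  10.2  10.8] [479.2 123.5  43.1] 104
wedge_near_left_tip 0.85 [174.2 279.1  24.6  16.3] [266.9 311.5   7.2] 291
wedge_near_left_tip 0.78 [238.8 230.9  26.5  12.1] [416.9 119.1  10. ] 243
wedge_near_left_tip 0.52 [174.1 224.8  28.4  22.1] [434.2 324.1   6.1] 300
corner_near_right 0.9 [294.1 203.9  83.8  68.4] [504.5 -45.   36.5] 4848
wedge_near_right 0.69 [345.4 176.2  23.9  11.6] [ 594.8 -213.2   10.1] 255
wedge_near_right 0.56 [351.4 217.6  24.9  10.2] [ 465.6 -232.6   10.1] 256
wedge_near_right 0.47 [343.1 239.7  31.3  11. ] [ 390.9 -206.4   26.1] 208
wedge_near_right_tip 0.59 [352.6 218.6  25.9   7.8] [ 465.6 -231.2   10.
[... 493 characters left out ...]
26.8  12.4] [548.4 140.7  10.4] 247
corner_far_right 0.72 [292.1 202.1  84.3  67.5] [504.6 -45.4  36.6] 4656
wedge_far_right 0.6 [346.1 177.8  29.1  11.5] [ 597.1 -213.9    9.6] 264
wedge_far_right_tip 0.73 [346.6 175.9  29.9  12.1] [ 596.8 -213.9   10.2] 254
wedge_far_right_tip 0.5 [120.5 254.7  21.1  21.9] [339.2 463.9  77.8] 352
0.7 [294.9, 201.8, 87.5, 68.8] ((509.46923828125, -46.45841979980469), (180.1405487060547, 250.20652770996094), 7.644143581390381) [492.73178419 -39.47301663  35.53914524]
0.61 [291.1, 205.8, 201.3, 137.1] ((510.82159423828125, -45.3448486328125), (373.5912170410156, 582.6400146484375), 7.722911834716797) [496.97457045 -21.31054382   3.        ] 2.5826406171624674
```

The top view shows the plate at about (293,201) with its four orange wedges at (237,231), (232,188), (351,217) and (346,175). The blue and turquoise bars at (173,225) and (174,279) are look-alikes, off the mat, so I'll leave them alone. Next I'll move over the plate with the gripper shut for a close look.

Request:
step_arm(plan="4 -2.5 -3 4 0; 8 -5 -6 8 0; 12 -7.5 -10 12 0; 16 -10 -10 17.5 0; 20 -12.2 -10 17.5 0; 24 -14.6 -10 17.5 0; 28 -17 -10 17.5 0; 32 -19.4 -10 17.5 0; 36 -21.8 -10 17.5 0; 40 -24.2 -10 17.5 0")

```text
time_s: 1.85
eef_pos: [483.1, -84.1, 331.5]
ee_rot: [0.0, 0.998, 0.067, 0.0]
force: [-0.1, -1.2, 0.5]
grip_width: -0.0
```

Request:
step_arm(plan="0 0 0 0 0; 0 0 0 0 0; 0 0 0 0 0")

```text
time_s: 2.15
eef_pos: [482.0, -87.0, 331.3]
ee_rot: [0.0, 0.998, 0.066, -0.0]
force: [-0.7, -0.5, 0.7]
grip_width: -0.004
```

```bash
python3 - <<'E'
from h import *
s=readout.sense(); print(s['time_s'],s['eef_pos'],s['ee_rot'],s['force'],s['grip_width'])
p,d,i=cap('wrist','w1.png'); f,M,t=cam(i); print(-t@M, M[2], f)
E
```

```text
2.15 [481.98698143 -87.01850148 331.30899324] [ 1.01633616e-04  9.97809926e-01  6.61463135e-02 -7.41550184e-05] [-0.69362495 -0.46017514  0.68112631] -0.003669161884943693
[549.29043261 -78.00367668 474.21199224] [-0.26986802 -0.03544475 -0.96224473] 360.9791021098308
```

View pics/w1.png

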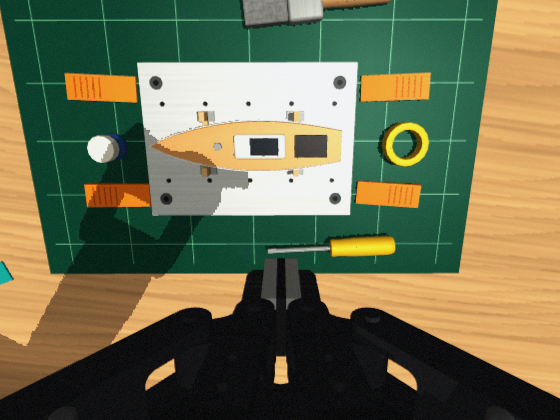

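The wrist view shows the screw heads at about (155,82), (340,82), (166,199) and (343,199). The wedges are at (101,88), (396,87), (117,195) and (388,194), with nothing in front of them.

```bash
cat > meas.py <<'E'
from h import *
def wedges(p,i):
    hsv=cv2.cvtColor(p,cv2.COLOR_RGB2HSV)
    m=cv2.inRange(hsv,(5,170,60),(17,255,255)); 
    m=cv2.morphologyEx(m,cv2.MORPH_CLOSE,np.ones((5,5)))
    n,l,st,ce=cv2.connectedComponentsWithStats(m); out=[]
    for k in range(1,n):
        if st[k,4]>300:
            v,u=np.nonzero(l==k); P=onz(i,u,v,8.)
            out.append((st[k,:5],ce[k],cv2.minAreaRect(P[:,:2].astype(np.float32)),P))
    return out
E
python3 - <<'E'
from meas import *
p,d,i=cap('wrist'); g=cv2.cvtColor(p,cv2.COLOR_RGB2GRAY)
S=[]
for n,u,v in [('NL',166,199),('NR',343,199),('FL',155,82),('FR',340,82)]:
    a=g[v-9:v+10,u-9:u+10].astype(float); wt=np.clip(110-a,0,None)*( np.hypot(*np.mgrid[-9:10,-9:10])<9); yy,xx=np.mgrid[-9:10,-9:10]
    uu=u+(wt*xx).sum()/wt.sum(); vv=v+(wt*yy).sum()/wt.sum()
    P=onz(i,uu,vv,36.); S.append(P); print(n,uu,vv,P.round(1), w(i,uu,vv,d[v,u]).round(1))
S=np.array(S); c=S.mean(0); 
yv=(S[0]+S[2]-S[1]-S[3])[:2]; a=np.arctan2(-yv[0],yv[1]); print('centre',c,'ang',np.degrees(a), np.linalg.norm(S[0]-S[1]),np.linalg.norm(S[0]-S[2]))
Rm=np.array([[np.cos(a),-np.sin(a)],[np.sin(a),np.cos(a)]])
for st,ce,r,P in wedges(p,i):
    q=(P[:,:2]-c[:2])@Rm; rr=cv2.minAreaRect(q.astype(np.float32))
    print(st,ce.round(),'plate frame',np.round(rr[0],1),np.round(rr[1],1),round(rr[2],1),'y range',q[:,1].min().round(1),q[:,1].max().round(1))
E
```

```text
NL 165.74320241691842 198.39787206094837 [427.9  50.3  36. ] [428.2  50.   37. ]
NR 338.1666666666667 198.25956284153006 [ 456.2 -162.7   36. ] [ 456.3 -162.7   36.1]
FL 155.34762386248735 82.3803842264914 [562.9  68.3  36. ] [562.9  68.1  36.4]
FR 339.0881571959639 81.83218268720127 [ 591. -140.   36.] [ 591.  -139.9   36.8]
centre [509.53361115 -46.01659412  36.        ] ang 7.627247184464086 214.89639446344802 136.21254531798127
[  64   73   73   30 1874] [100.  88.] plate frame [ 64.4 182.4] [86.2 31.2] 87.7 y range 139.2 226.0
[360  74  62  27 812] [398.  87.] plate frame [  64.1 -171.3] [29.6 74.6] 1.6 y range -208.7 -134.0
[ 355  181   66   27 1471] [387. 194.] plate frame [ -68.7 -177.9] [84.2 32. ] 86.1 y range -219.7 -135.5
[  84  183   67   25 1507] [117. 195.] plate frame [-70.1 179.3] [85.4 32.5] 89.9 y range 136.6 222.0
```

Request:
step_arm(plan="-1 2 4 0 0; -2 4 8 0 0; -3 6 12 0 0; -3.5 6.7 17 0 0; -3.5 6.7 21.5 0 0; -3.5 6.7 25 0 0; -3.5 6.7 27 0 0; -3.5 6.7 28 0 0; -3.5 6.7 28 0 0; -3.5 6.7 28 0 0")

```text
time_s: 3.25
eef_pos: [457.0, -158.0, 52.3]
ee_rot: [0.001, 0.998, 0.066, 0.001]
force: [0.6, -0.4, 0.3]
grip_width: 0.0
```

```bash
python3 - <<'E'
from h import *
s=readout.sense(); print(s['time_s'],s['eef_pos'],s['ee_rot'],s['force'])
p,d,i=cap('wrist','w2.png')
E
```

```text
3.25 [ 456.98695725 -157.98537025   52.32715413] [5.26407653e-04 9.97797137e-01 6.63332184e-02 7.08046113e-04] [ 0.60723403 -0.42482653  0.29495372]
```

View pics/w2.png

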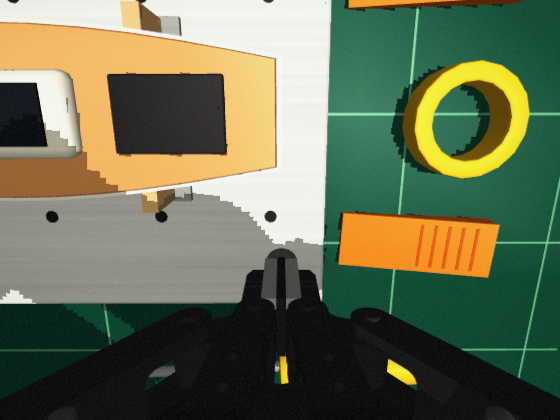

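The shut fingertips are over the near-right screw, just beside the wedge at (418,245). I'll press down in small steps.

Request:
step_arm(plan="0 0 0.7 0 0; 0 0 1.2 0 0; 0 0 1.5 0 0; 0 0 1.6 0 0; 0 0 1.7 0 0; 0 0 1.75 0 0")

```text
time_s: 3.9
eef_pos: [456.6, -157.3, 35.9]
ee_rot: [0.0, 0.998, 0.067, -0.0]
force: [-12.5, 6.3, 38.1]
grip_width: 0.0
```

The near-right corner is sound: it took 38 N with no give. The contact is stiff at roughly 17 N/mm, so I'll press more gently from here. Next is near-left.

Request:
step_arm(plan="0 0 -0.5 0 0; 0 0 -1.5 0 0; 0 -4 -1.5 0 0; 0 -8 -1.5 0 0; 0 -12 -1.5 0 0; 0 -16 -1.5 0 0; 0 -19 -1.5 0 0; 0 -20.9 -1.5 0 0; 0 -20.9 -1.5 0 0; 0 -20.9 -1.5 0 0")

```text
time_s: 4.9
eef_pos: [429.0, 49.6, 49.0]
ee_rot: [0.0, 0.998, 0.067, 0.0]
force: [0.4, -1.5, -0.4]
grip_width: -0.003
```

```bash
python3 - <<'E'
from h import *
s=readout.sense(); print(s['time_s'],s['eef_pos'],s['ee_rot'],s['force'])
E
```

```text
4.9 [429.04099547  49.61299959  49.0243673 ] [1.23598837e-04 9.97751858e-01 6.70160941e-02 2.42026897e-04] [ 0.39048712 -1.46770157 -0.3922841 ]
```

Request:
step_arm(plan="0 0 0.6 0 0; 0 0 1.1 0 0; 0 0 1.25 0 0; 0 0 1.3 0 0; 0 0 1.35 0 0; 0 0 1.35 0 0; 0 0 1.35 0 0")

```text
time_s: 5.6
eef_pos: [428.9, 49.7, 35.5]
ee_rot: [0.0, 0.998, 0.067, 0.0]
force: [-0.2, -1.7, 2.5]
grip_width: 0.002
```

Request:
step_arm(plan="0 0 0.03 0 0; 0 0 0.06 0 0; 0 0 0.06 0 0; 0 0 0.06 0 0")

```text
time_s: 6.0
eef_pos: [428.8, 49.8, 34.7]
ee_rot: [0.0, 0.998, 0.067, 0.0]
force: [-1.4, -2.0, 3.2]
grip_width: -0.001
```

Request:
step_arm(plan="0 0 0.04 0 0; 0 0 0.08 0 0; 0 0 0.08 0 0; 0 0 0.08 0 0")

```text
time_s: 6.4
eef_pos: [428.6, 49.9, 33.8]
ee_rot: [-0.0, 0.998, 0.067, -0.0]
force: [-3.2, 0.3, 5.2]
grip_width: 0.001
```

Request:
step_arm(plan="0 0 0.05 0 0; 0 0 0.1 0 0; 0 0 0.15 0 0; 0 0 0.2 0 0; 0 0 0.2 0 0")

```text
time_s: 6.9
eef_pos: [428.3, 50.1, 32.0]
ee_rot: [-0.0, 0.998, 0.067, -0.001]
force: [-5.3, 0.4, 8.8]
grip_width: 0.003
```

Request:
step_arm(plan="0 0 0.05 0 0; 0 0 0.1 0 0; 0 0 0.13 0 0; 0 0 0.13 0 0")

```text
time_s: 7.3
eef_pos: [428.3, 50.1, 31.7]
ee_rot: [-0.0, 0.998, 0.067, -0.001]
force: [-10.8, -0.4, 26.7]
grip_width: -0.001
```

The near-left corner gave about 4 mm at 5–9 N and then hit a hard stop, so it is the loose one. I'll release it, move outside its wedge and look again.

Request:
step_arm(plan="0 0 -0.5 0 0; 0 0 -1.5 0 0; 0 0 -3 0 0; 0 -4 -4 0 0; 0 -8 -4 0 0; 0 -11.5 -4 0 0; 0 -14 -4 0 0; 0 -15 -4 0 0; 0 -15 -4 0 0; 0 -15 -4 0 0")

```text
time_s: 8.3
eef_pos: [409.0, 197.8, 70.6]
ee_rot: [0.0, 0.998, 0.066, -0.0]
force: [0.1, -0.3, -0.9]
grip_width: 0.003
```

```bash
python3 - <<'E'
from meas import *
s=readout.sense(); print(s['time_s'],s['eef_pos'],s['ee_rot'],s['force'])
p,d,i=cap('wrist','w3.png')
c=np.array([509.5,-45]); a=np.radians(7.65); Rm=np.array([[np.cos(a),-np.sin(a)],[np.sin(a),np.cos(a)]])
for st,ce,r,P in wedges(p,i):
    v,u=np.nonzero(np.ones_like(d,bool)) if 0 else (None,None)
    q=(P[:,:2]-c)@Rm; rr=cv2.minAreaRect(q.astype(np.float32))
    print(st,ce.round(),'plate',np.round(rr[0],1),np.round(rr[1],1),round(rr[2],1),'y',q[:,1].min().round(1),q[:,1].max().round(1))
# predicted pixels
for n,pt in [('NLscrew',(-68,105,36)),('FLscrew',(68,105,36)),('edge',(-90,125,36)),('tcp+y',(-68,255,11))]:
    print(n,proj(i,np.r_[c+Rm@pt[:2],pt[2]]).round(1))
E
```

```text
8.3 [408.98502541 197.82650059  70.5880981 ] [ 6.29154132e-05  9.97788106e-01  6.64747179e-02 -5.33384745e-05] [ 0.09807157 -0.32789735 -0.93361487]
[346   0 155  20 745] [404.  12.] plate [ 51.3 181.3] [79.6  6.9] 87.7 y 141.7 221.0
[ 342  207  137   55 1278] [382. 227.] plate [-70.8 177.7] [79.1 34.4] 89.0 y 137.9 217.3
NLscrew [565.1 247.8]
FLscrew [633.8 -54. ]
edge [519.4 285.9]
tcp+y [279.3 232.7]
```

View pics/w3.png

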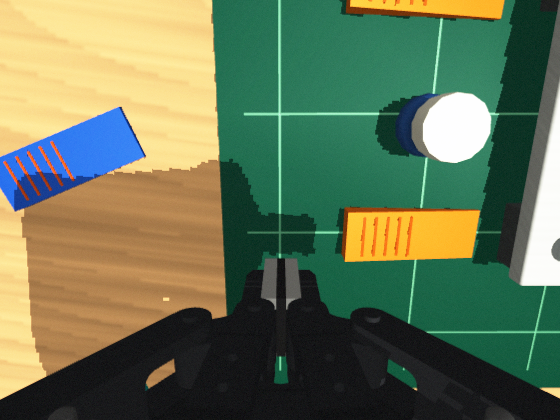

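The near-left wedge shows clearly: thick end at column ~345 (rows 208–262), thin end at column ~477 (rows 211–258). The blue look-alike is at (72,158).

```bash
python3 - <<'E'
from h import *
i=cams.camera_info('wrist'); c=np.array([509.5,-45]); a=np.radians(7.65); Rm=np.array([[np.cos(a),-np.sin(a)],[np.sin(a),np.cos(a)]])
for u,v,z in [(348,210,15.6),(346,262,15.6),(479,211,6),(474,258,6),(342,262,3)]:
    print(((onz(i,u,v,float(z))[:2]-c)@Rm).round(1))
s=readout.sense(); print(((s['eef_pos'][:2]-c)@Rm).round(1))
E
```

```text
[-52.9 215.7]
[-84.7 215.3]
[-56.2 135.8]
[-86.3 134.5]
[-90.2 215.4]
[-67.2 253.8]
```

Request:
step_arm(plan="-0.2 0 2 0 0; -0.2 0 4 0 0; -0.2 0 5.5 0 0; -0.2 0 6.1 0 0; -0.2 0.5 6.3 0 0; -0.2 1 6.3 0 0; -0.2 1.5 6.3 0 0; -0.2 1.8 6.3 0 0; -0.2 2 6.3 0 0; -0.2 2 6.3 0 0")

```text
time_s: 9.35
eef_pos: [409.6, 178.2, 7.8]
ee_rot: [-0.0, 0.998, 0.066, 0.0]
force: [0.6, -0.5, 0.1]
grip_width: -0.003
```

```bash
cat > st.py <<'E'
from h import *
c=np.array([509.5,-45]); a=np.radians(7.65); Rm=np.array([[np.cos(a),-np.sin(a)],[np.sin(a),np.cos(a)]])
s=readout.sense(); print(s['time_s'],'plate xy',((s['eef_pos'][:2]-c)@Rm).round(1),'z',s['eef_pos'][2].round(1),'F plate',(s['force'][:2]@Rm).round(1),s['force'][2].round(1))
E
python3 st.py
```

```text
9.35 plate xy [-69.2 234.5] z 7.8 F plate [ 0.5 -0.6] 0.1
```

Request:
step_arm(plan="0 0.4 0 0 0; 0 0.8 0 0 0; 0 1.2 0 0 0; 0 1.5 0 0 0; 0 1.8 0 0 0; 0 2.1 0 0 0; 0 2.4 0 0 0; 0 2.5 0 0 0; 0 2.5 0 0 0")

```text
time_s: 10.25
eef_pos: [412.8, 153.5, 7.6]
ee_rot: [0.0, 0.998, 0.067, -0.0]
force: [0.3, -0.3, -0.2]
grip_width: 0.005
```

```bash
python3 st.py; python3 - <<'E'
from h import *
p,d,i=cap('wrist','w4.png')
E
```

```text
10.25 plate xy [-69.4 209.6] z 7.6 F plate [ 0.2 -0.3] -0.2
```

View pics/w4.png

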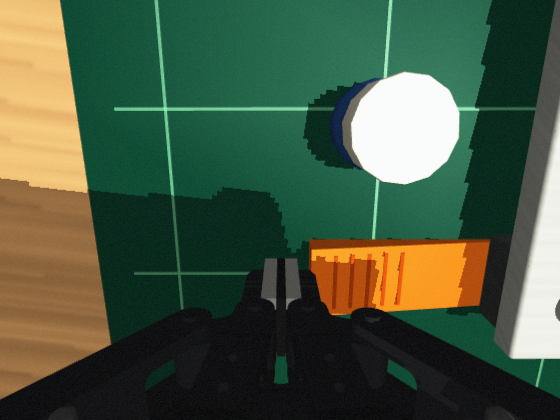

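The finger is against the thick end at column ~312, and the thin tip is at the foot, at column ~488. The jar at (400,127) is clear. I'll keep pushing in small steps.

Request:
step_arm(plan="0 0.15 0 0 0; 0 0.3 0 0 0; 0 0.45 0 0 0; 0 0.6 0 0 0; 0 0.7 0 0 0; 0 0.8 0 0 0; 0 0.8 0 0 0")

```text
time_s: 11.0
eef_pos: [413.9, 145.6, 7.6]
ee_rot: [0.0, 0.998, 0.067, 0.0]
force: [0.5, 0.3, 0.1]
grip_width: 0.0
```

```bash
python3 st.py; python3 - <<'E'
from h import *
c=np.array([509.5,-45]); a=np.radians(7.65); Rm=np.array([[np.cos(a),-np.sin(a)],[np.sin(a),np.cos(a)]])
p,d,i=cap('wrist','w5.png')
v,u=np.nonzero(cv2.inRange(cv2.cvtColor(p,cv2.COLOR_RGB2HSV),(8,170,60),(20,255,255)));P=onz(i,u,v,10.)
q=(P[:,:2]-c)@Rm; q=q[abs(q[:,0]+69)<25]; print(np.percentile(q,[.5,99.5],axis=0))
E
```

```text
11.0 plate xy [-69.4 201.6] z 7.6 F plate [0.5 0.2] 0.1
[[-85.23916248 123.62845959]
 [-51.84218783 189.45265701]]
```

Request:
step_arm(plan="0 0.07 0 0 0; 0 0.14 0 0 0; 0 0.2 0 0 0; 0 0.2 0 0 0")

```text
time_s: 11.45
eef_pos: [414.2, 143.6, 7.6]
ee_rot: [0.0, 0.998, 0.067, -0.0]
force: [-0.4, 0.5, -0.2]
grip_width: -0.003
```

```bash
python3 st.py
```

```text
11.45 plate xy [-69.4 199.7] z 7.6 F plate [-0.3  0.6] -0.2
```

Request:
step_arm(plan="0 0.05 0 0 0; 0 0.1 0 0 0; 0 0.15 0 0 0; 0 0.15 0 0 0")

```text
time_s: 11.85
eef_pos: [414.3, 142.2, 7.6]
ee_rot: [-0.0, 0.998, 0.067, -0.0]
force: [0.7, -0.5, 0.0]
grip_width: 0.002
```

```bash
python3 st.py
```

```text
11.85 plate xy [-69.4 198.2] z 7.6 F plate [ 0.7 -0.6] 0.0
```

Request:
step_arm(plan="0 0.05 0 0 0; 0 0.1 0 0 0; 0 0.15 0 0 0; 0 0.15 0 0 0")

```text
time_s: 12.25
eef_pos: [414.5, 140.9, 7.6]
ee_rot: [-0.0, 0.998, 0.067, -0.0]
force: [-0.7, 3.6, 0.6]
grip_width: -0.0
```

Request:
step_arm(plan="0 0.04 0 0 0; 0 0.08 0 0 0; 0 0.1 0 0 0; 0 0.1 0 0 0")

```text
time_s: 12.65
eef_pos: [414.5, 140.2, 7.6]
ee_rot: [-0.0, 0.998, 0.066, -0.0]
force: [-1.8, 7.4, 0.4]
grip_width: 0.001
```

```bash
python3 st.py
```

```text
12.65 plate xy [-69.5 196.2] z 7.6 F plate [-0.8  7.6] 0.4
```

Request:
step_arm(plan="0 0.02 0 0 0; 0 0.03 0 0 0; 0 0.03 0 0 0; 0 0.03 0 0 0")

```text
time_s: 13.05
eef_pos: [414.5, 140.0, 7.6]
ee_rot: [-0.0, 0.998, 0.066, -0.0]
force: [-0.8, 8.0, -0.0]
grip_width: 0.004
```

```bash
python3 st.py; python3 - <<'E'
from h import *
p,d,i=cap('wrist','w6.png')
E
```

```text
13.05 plate xy [-69.5 196. ] z 7.6 F plate [0.3 8. ] -0.0
```

View pics/w6.png

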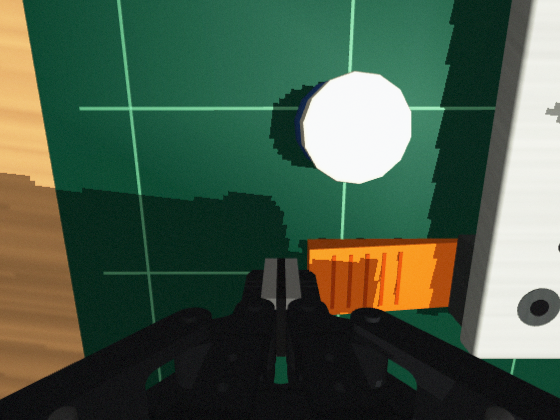

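The tip is about 16 mm under the foot and the wedge resists 8 N. The thick end is still straight, and the jar at (356,127) is untouched. I'll back off, go up and over to the screw, and press again.

Request:
step_arm(plan="0 -0.5 0 0 0; 0 -1.5 0 0 0; 0 -2 -1.5 0 0; 0 -2 -4 0 0; 0 0 -5.2 0 0; 0 3.5 -5.2 0 0; 0.1 7 -5.2 0 0; 0.1 9.1 -5.2 0 0; 0.1 9.1 -4.5 0 0; 0.1 9.1 -4.2 0 0")

```text
time_s: 14.1
eef_pos: [427.5, 49.8, 49.0]
ee_rot: [-0.0, 0.998, 0.066, -0.0]
force: [0.4, 0.4, -0.2]
grip_width: 0.003
```

Request:
step_arm(plan="0 0 0.4 0 0; 0 0 0.8 0 0; 0 0 1 0 0; 0 0 1 0 0; 0 0 1 0 0")

```text
time_s: 14.6
eef_pos: [427.8, 49.6, 39.6]
ee_rot: [-0.0, 0.998, 0.067, -0.0]
force: [0.8, 0.1, 0.1]
grip_width: 0.002
```

```bash
python3 st.py
```

```text
14.6 plate xy [-68.4 104.6] z 39.6 F plate [ 0.8 -0. ] 0.1
```

Request:
step_arm(plan="0 0 0.15 0 0; 0 0 0.3 0 0; 0 0 0.38 0 0; 0 0 0.43 0 0; 0 0 0.43 0 0; 0 0 0.43 0 0")

```text
time_s: 15.2
eef_pos: [427.8, 49.4, 36.0]
ee_rot: [0.0, 0.998, 0.067, 0.0]
force: [-3.9, 0.9, 12.1]
grip_width: 0.002
```

Request:
step_arm(plan="0 0 0.02 0 0; 0 0 0.04 0 0; 0 0 0.04 0 0")

```text
time_s: 15.5
eef_pos: [427.8, 49.4, 35.9]
ee_rot: [0.0, 0.998, 0.067, 0.0]
force: [-6.1, 0.5, 18.7]
grip_width: 0.001
```

The corner is now firm: 18.7 N at z = 35.9, under 0.2 mm of give. I'll go up clear and check from above.

Request:
step_arm(plan="0 0 -0.5 0 0; 0 0 -2 0 0; 0 0 -6 0 0; 0 0 -10 0 0; 0.5 3 -14 0 0; 1 6 -18 0 0; 2 9 -21 0 0; 3 12 -24 0 0; 3.5 14 -27 0 0; 3.5 14.2 -29.5 0 0")

```text
time_s: 16.5
eef_pos: [481.8, -88.7, 331.1]
ee_rot: [0.0, 0.998, 0.065, 0.0]
force: [1.2, 0.3, -0.3]
grip_width: 0.002
```

Request:
step_arm(plan="0 0 0 0 0; 0 0 0 0 0; 0 0 0 0 0")

```text
time_s: 16.8
eef_pos: [481.0, -86.3, 328.8]
ee_rot: [-0.0, 0.998, 0.067, -0.001]
force: [-1.0, -0.0, -0.1]
grip_width: 0.002
```

```bash
python3 st.py; python3 - <<'E'
from meas import *
p,d,i=cap('wrist','w7.png'); g=cv2.cvtColor(p,cv2.COLOR_RGB2GRAY)
c=np.array([509.5,-45]); a=np.radians(7.65); Rm=np.array([[np.cos(a),-np.sin(a)],[np.sin(a),np.cos(a)]])
for n,x,y in [('NL',-68,105),('NR',-68,-105),('FL',68,105),('FR',68,-105)]:
    u,v=np.round(proj(i,np.r_[c+Rm@[x,y],36.])).astype(int)
    k=np.mgrid[-9:10,-9:10]; wt=np.clip(90-g[v-9:v+10,u-9:u+10].astype(float),0,None)*(np.hypot(*k)<9)
    P=onz(i,u+(wt*k[1]).sum()/wt.sum(),v+(wt*k[0]).sum()/wt.sum(),36.); print(n,((P[:2]-c)@Rm-[x,y]).round(1))
for st,ce,r,P in wedges(p,i):
    q=(P[:,:2]-c)@Rm; rr=cv2.minAreaRect(q.astype(np.float32)); print(ce.round(),np.round(rr[0],1),np.round(rr[1],1),round(rr[2],1),q[:,1].min().round(1),q[:,1].max().round(1))
E
```

```text
16.8 plate xy [-33.8 -37.1] z 328.8 F plate [-1.   0.1] -0.1
NL [-0.1  0.4]
NR [-0.2  0. ]
FL [0.1 0.2]
FR [ 0.1 -0. ]
[101.  86.] [ 64.3 181.4] [86.3 31.1] 87.5 137.8 224.9
[404.  87.] [  63.4 -172.6] [74.9 28.6] 90.0 -210.0 -135.1
[389. 193.] [ -69.  -178.7] [84.1 31.8] 86.7 -220.8 -136.8
[130. 194.] [-70.  162.2] [32.3 53.4] 0.0 135.5 188.9
```

View pics/w7.png

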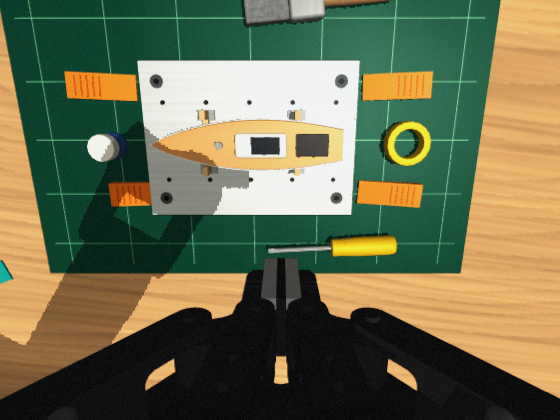

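The plate's four screws are within 0.4 mm of where they were. The near-left wedge is in under its foot, and the other three wedges, the jar, the tape and the screwdriver are in place. I'll hand the job in.

```bash
python3 -c "
from rig import workorder; print(workorder.finish_job())"
```

```text
the job is handed in; nothing more can be done
None
```

The near-left corner was the loose one. Its orange wedge is now tight under that foot, the corner is firm, and the job is handed in at about 17 s of the 64 s allowed.

- **Finding the corner:** I pressed near-right first and it was sound. Near-left then gave about 4 mm at 5–9 N and hit a hard stop, so I did not press the two far corners.
- **Wedge:** I pushed the near-left wedge flat along the mat until it resisted 8 N. In the picture its tip was about 16 mm past the foot's outer end, against the expected 17 mm. A rough check from higher up put it nearer 19 mm.
- **Proof:** pressing near-left again, it held 18.7 N with under 0.2 mm of give.
- **Last look:** all four plate screws read within 0.4 mm of where they were before. The other three wedges, jar, tape and screwdriver looked unmoved, and the hand was clear at about z 330 mm.

Some presses were harder than the 12 N you called plenty: near-right peaked at 38 N straight down, about 40 N with its sideways part, because contact was stiffer than I expected. Near-left reached 27 N at its stop.

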